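# Set the short compound bar on the sloped rest

### The arm

A 6-joint arm with a two-finger parallel gripper is mounted at the origin on a cart in front of the work surface, level with it; the furniture and walls round the work are solid. World frame = base frame: x ahead of the robot, y to its left, z up, the work surface at z = 0. Lengths are in mm, angles in degrees, forces in N, time in s.
With the tool pointing down it reaches from about 300 to 850 mm from the base axis. Payload 4.2 kg.
Tool frame: the origin (TCP) lies on the centre line of the jaws, within the pads' length; the fingertips stand 14 mm ahead of it and the grasp point (between the pads) lies 5 mm behind it; z points along the fingers, y is the line along which they close (so a half turn about z gives the same grasp; the last joint's range is limited). The gripper opens to 91 mm and grips with 3 to 60 N. Pads are 32 mm wide; open, the fingers measure 118 mm over their backs; the gripper's body (76 mm by 178 mm) begins 60 mm behind the grasp point.
Start: joints at [65.718, 18.312, 89.639, -0, 72.044, -1.146], TCP at [225.931, 528.773, 188.876] pointing down, gripper open.
Joint ranges: [-177.97, 177.97], [-48.28, 115.42], [12.27, 149.76], [-77.06, 257.06], [2.81, 150.46], [-146.56, 146.56]. Speed limits (degrees/s): [147.25, 147.25, 180, 180, 180, 180].

### API

Orientations are given as [roll, pitch, yaw] about the fixed x, y, z axes, in that order (R = Rz(yaw) Ry(pitch) Rx(roll)).
In Python, from workcell import * gives the robot as it stands. The module is installed in compiled form; this text tells all that it offers.
- The arm moves only by the shell command python3 -m crank 'ROWS' [FORCE]. ROWS is JSON, a list of rows, each an object of numbers: "grip": the finger opening in m, from 0 to 0.0912; "x", "y", "z": the shift along the tool's x, y, z in m; "yaw": the turn about the tool's z in rad. In form: [{"grip": .., "x": .., "y": .., "z": .., "yaw": ..}, ...]. A call has exactly 5 rows; each row is the pose to reach, as a shift and turn from the pose commanded when the call began, along the tool's axes at that moment; what a row does not reach only later rows make up. A row lasts 1/12 s, in which the tool goes at most 41.7 mm and 7.16 degrees, less where a joint would pass 70% of its speed; a pose out of reach is approached as far as the arm can. A call with a gripper value outside its range is refused whole. The fingers move at their own pace and stop on an object; FORCE is the grip in N (left out, the last holds). Time passes only in rows, so rows that repeat a pose let the fingers close, or fill a call up. It gives the time, the measured TCP pose, the force, the opening and the grip force at its end, in the units of the state.
- state(): the state, without advancing time (a new reading comes with each control period).
- grab_frame(name): name is "scene" or "top" or "wrist"; returns the picture (480x640x3 uint8, red, green, blue); there is no depth.
- camera_model(name): a dict with "intrinsics" (3x3 intrinsics, pixels), "R" (3x3) and "t" (3): a world point X has camera coordinates R X + t. Camera axes: x right, y down, z forward; pixel columns grow to the right and rows downward; lengths in mm; the calibration is good to about 2 mm. A picture is of the moment at which its call begins: read the wrist's pose just before it. camera_model takes no time and is no camera call; for the wrist camera it gives the pose at the moment of the call.
- job_done(): hands the job in; it is judged then, once.
The state is a dict: "time_s": time; "qpos": joint angles; "qvel": joint speeds; "effort": joint torques, N m; "ee_pos": TCP position; "ee_rot": TCP orientation; "force": force on the tool from outside, world axes, zero at the start; "torque": the same for the moment, N m; "gripper_width": finger opening in mm; "gripper_force": force on a finger pad.
Only numpy, scipy, OpenCV 4.12 (cv2) and the standard library are available. Lean on these libraries where they do the work, as an engineer would, in place of code of your own. Each camera call takes 0.05 s, during which the arm holds its last target. There are 200 camera calls.

### The job

Put the shortest of the three polishing-compound bars on the sloped bar rest. In the rack it can be reached only at its ends, so first lift it out, set it flat on the bare worktop clear of the rack and let go, then take it again across its narrow sides and lay it gently along the narrow rail: flat on it, centred, its end against the stop at the low end, and let go. Leave the two longer bars in the rack and the sanding block and the paste tin where they are.

Things in the scene. Friction and masses are not known exactly. Their poses are not given: they have to be found in the camera images.
- short_bar: The bar to move: the shortest of the three rectangular bars of polishing compound, 33 (its x) x 60 (its y, long axis) x 31 mm high (its z), plain pale. Origin at the centre of its underside. It lies in one lane of the rack, its long axis along the lane; in the lane only its two ends can be reached by fingers.
- long_bar_a: Bystander: longer bar of compound, 33 x 85 x 31 mm, lying in another lane of the rack. Axes and origin as the short bar.
- long_bar_b: Bystander: longest bar of compound, 33 x 90 x 31 mm, lying in the third lane. Axes and origin as the short bar.
- bar_rack: Fixed bare steel rack, 166 (its x) x 138 (its y) mm; origin at the centre of its underside. Base 4 mm thick (bars lie at z = 4 mm); three lanes along x at y = -45, 0, +45 mm, parted by 3 mm walls, tops at z = 34 mm (42 mm free between walls, 4.5 mm beside a centred bar). Lanes are 160 mm long, closed at each end only by a 3 mm lip, top at z = 16 mm.
- bar_rest: Fixed bar rest: grey base plate 110 (its x) x 80 x 8 mm with a post 30 x 16 mm that carries the sloped steel rail. Origin at the centre of the underside of the base plate. The rail climbs toward its +x, its low end with the stop is toward its -x.
- rest_rail: Sloped steel rail of the rest, 20 mm wide, 5 thick, x = -34 to +50 mm. Origin: where the centre of the short bar's underside belongs when its end touches the stop, on the rail's top face, 90 mm above the worktop. x: up the slope (20 degrees); y: level, across; z: square to its face. The bar overhangs 6.5 mm each side. Stop: plate 20 mm wide, rubber pad face at x = -31 mm, 30 mm high.
- emery_block: Bystander: brown sanding block 51 x 81 x 22 mm, loose on the worktop.
- paste_tin: Bystander: flat round open tin of dark paste, 72 mm across, 20 mm high, loose on the worktop.
Things that resemble listed ones, but are neither listed nor needed, are in the scene too. Leave any purple or yellow look-alike of the short_bar alone.

How it is judged:
By the outcome, as a careful person would: the job done as asked, in the order asked, and still so for the second after the job is handed in, with the robot touching nothing.
It also fails if it takes over 58 s, if anything falls off the work surface, if the arm or the gripper's body presses on something with over 40 N, if the wrist force passes 120 N, or if a joint passes its speed limit or range.

## Working session

There is one attempt and no reset: what is moved stays moved. The work goes in short steps, Python scripts to look and compute and a shell command to move; the robot and the scene stay as the last step left them, time stands still between calls to the robot, and variables do not carry over. Pictures are saved under pics/ and viewed, at most 10 in all, crops included, and the job is handed in when it is done.

```bash
mkdir -p pics
python3 - <<'E'
from workcell import *
import cv2,numpy as np
for n in("top","scene"):
    f=grab_frame(n);cv2.imwrite(f"pics/{n}0.png",f[:,:,::-1])
    c=camera_model(n);print(n,c)
s=state();print(s)
E
```

```text
top {'intrinsics': array([[443.60321346,   0.        , 311.20881651],
       [  0.        , 443.60321346, 238.30388616],
       [  0.        ,   0.        ,   1.        ]]), 'R': array([[ 0.00994397, -0.99994015,  0.0045631 ],
       [-0.99016246, -0.01048346, -0.13952924],
       [ 0.13956872, -0.00313073, -0.99020744]]), 't': array([ 117.81170464,  497.56890521, 1271.91246826])}
scene {'intrinsics': array([[498.99925354,   0.        , 316.99491405],
       [  0.        , 498.99925354, 237.80640825],
       [  0.        ,   0.        ,   1.        ]]), 'R': array([[ 0.72499652, -0.68856925,  0.01588814],
       [-0.53503964, -0.5775713 , -0.61655817],
       [ 0.43371953,  0.43850175, -0.78714902]]), 't': array([-297.29265316,  378.62706359, 1201.5623285 ])}
{'time_s': 0.1, 'qpos': array([ 6.57189423e+01,  1.83490769e+01,  8.96975664e+01,  7.74658041e-04,
        7.20443699e+01, -1.14383000e+00]), 'qvel': array([ 0.00307273, -0.12285138, -0.0921972 , -0.04007868,  0.05859515,
        0.0088502 ]), 'effort': array([ 1.24142873e-03, -4.13326406e+01, -2.32512027e+01,  7.29979249e-02,
        4.22331900e-02, -5.79440393e-05]), 'ee_pos': array([225.71698307, 528.3260126 , 188.10590469]), 'ee_rot': array([-1.79909020e+02, -2.55323038e-03,  1.56862531e+02]), 'force': array([ 0.60614995,  0.29860956, -0.1137729 ]), 'torque': array([ 0.05262671,  0.01291584, -0.03772507]), 'gripper_force': 0.0, 'gripper_width': 91.00108999635378}
```

View pics/top0.png

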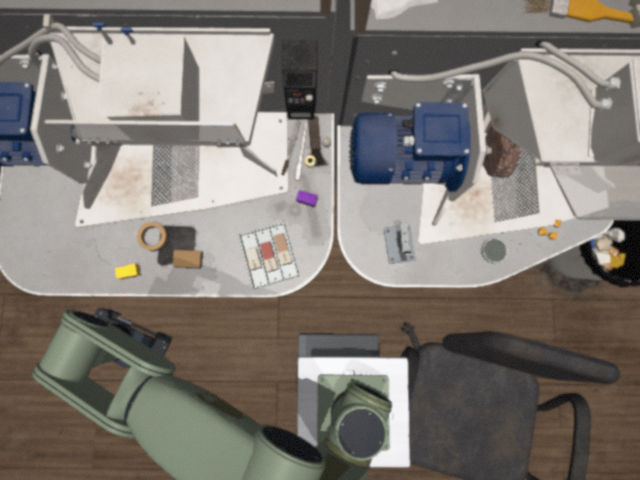

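View pics/scene0.png

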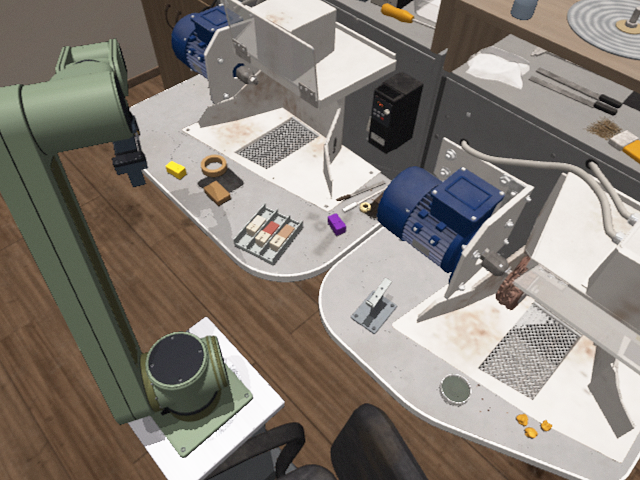

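Top view: rack about (268,257) with three bars, rest about (398,243), tin (493,250), brown block (187,259), and yellow (126,271) and purple (307,198) look-alikes. I'll crop in on the rack and rest.

```bash
cat > h.py <<'E'
from workcell import *
import cv2,numpy as np
np.set_printoptions(precision=1,suppress=True)
def ray(n,u,v,z,c=None):
    c=c or camera_model(n);R=c["R"];o=-R.T@c["t"]
    d=R.T@np.linalg.inv(c["intrinsics"])@np.array([u,v,1.]);return o+d*(z-o[2])/d[2]
def proj(n,X,c=None):
    c=c or camera_model(n);p=c["intrinsics"]@(c["R"]@np.array(X,float)+c["t"]);return p[:2]/p[2]
E
python3 - <<'E'
from h import *
t=cv2.imread("pics/top0.png");s=cv2.imread("pics/scene0.png")
r=lambda i,x,y:cv2.resize(i[y:y+80,x:x+80],(400,400),interpolation=cv2.INTER_CUBIC)
k=r(t,230,215);k2=r(t,360,205);k3=r(s,230,195);k4=r(s,335,265)
o=np.vstack([np.hstack([k,k3]),np.hstack([k2,k4])]);cv2.imwrite("pics/c1.png",cv2.resize(o,(600,600)))
for u,v,z in[(252,257,35),(267,255,35),(281,245,35),(268,257,0),(398,243,0),(126,271,31),(307,198,31),(187,259,22),(493,250,20)]:print(u,v,ray("top",u,v,z))
E
```

```text
252 257 [439.2 295.6  35. ]
267 255 [445.6 251.8  35. ]
281 245 [475.5 211.4  35. ]
268 257 [443.1 252.1   0. ]
398 243 [ 489.7 -139.6    0. ]
126 271 [394.8 662.3  31. ]
307 198 [618.5 136.7  31. ]
187 259 [432.6 488.8  22. ]
493 250 [ 469.  -417.9   20. ]
```

View pics/c1.png

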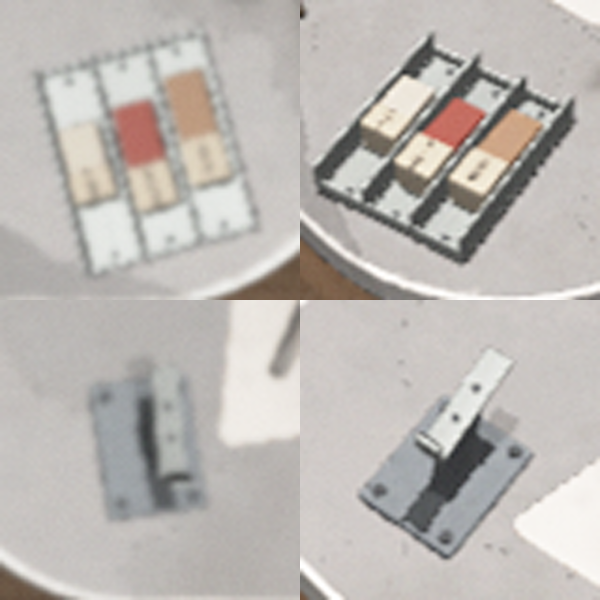

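Candidates for the pale bar: left lane (252,257), plain and about 60 mm long; middle lane (267,255), pale plus red; right lane (281,245), pale plus tan; yellow (126,271); purple (307,198). The close crop confirms the left-lane bar: it is the only plain pale one and the shortest. The rail climbs toward world +x, with its stop at the near end. I'll move over the rack and look with the wrist camera.

```bash
cat >> h.py <<'E'
def go(x,y,z,yaw,s=None):
    s=s or state();p=s["ee_pos"];r,pi,w=np.radians(s["ee_rot"])
    c=lambda a:(np.cos(a),np.sin(a))
    from scipy.spatial.transform import Rotation as Ro
    R=Ro.from_euler("xyz",s["ee_rot"],degrees=True).as_matrix()
    d=R.T@(np.array([x,y,z])-p);dy=-(((yaw-s["ee_rot"][2])+180)%360-180)
    print("t %.2f shift m %s yaw rad %.4f (%.1f deg) | pos %s rot %s"%(s["time_s"],np.array2string(d/1000,precision=4),np.radians(dy),dy,p,s["ee_rot"]))
E
python3 -m crank '[{"grip":0.085,"x":-0.03,"y":-0.013,"z":-0.01,"yaw":0.09},{"grip":0.085,"x":-0.065,"y":-0.026,"z":-0.02,"yaw":0.2},{"grip":0.085,"x":-0.10,"y":-0.04,"z":-0.03,"yaw":0.31},{"grip":0.085,"x":-0.135,"y":-0.055,"z":-0.04,"yaw":0.42},{"grip":0.085,"x":-0.16,"y":-0.07,"z":-0.05,"yaw":0.5}]'
python3 - <<'E'
from h import *
go(440,296,240,104.4)
E
```

```text
time_s: 0.52
ee_pos: [347.2, 399.6, 238.8]
ee_rot: [-180.0, 0.1, 127.9]
force: [0.4, -0.3, -0.5]
gripper_width: 85.0
gripper_force: 0.0
t 0.52 shift m [-0.1387  0.0096 -0.001 ] yaw rad 0.4100 (23.5 deg) | pos [347.2 399.6 238.8] rot [-180.     0.1  127.9]
```

```bash
python3 -m crank '[{"grip":0.085,"x":-0.04,"y":0.003,"z":0,"yaw":0.12},{"grip":0.085,"x":-0.08,"y":0.006,"z":0,"yaw":0.24},{"grip":0.085,"x":-0.115,"y":0.008,"z":0,"yaw":0.34},{"grip":0.085,"x":-0.139,"y":0.0096,"z":-0.001,"yaw":0.41},{"grip":0.085,"x":-0.139,"y":0.0096,"z":-0.001,"yaw":0.41}]'
python3 - <<'E'
from h import *
import pickle
c=camera_model("wrist");f=grab_frame("wrist");cv2.imwrite("pics/w1.png",f[:,:,::-1]);pickle.dump(c,open("w1.pkl","wb"))
print(-c["R"].T@c["t"],c["R"])
go(440,296,240,104.4)
E
```

```text
time_s: 0.93
ee_pos: [441.7, 294.8, 239.5]
ee_rot: [180.0, 0.1, 104.3]
force: [-1.2, 0.4, -0.1]
gripper_width: 85.2
gripper_force: 0.0
[424.4 362.  435.3] [[ 1.   0.2  0. ]
 [ 0.2 -0.9  0.2]
 [ 0.1 -0.2 -1. ]]
t 0.98 shift m [-0.0005 -0.0003 -0.0005] yaw rad 0.0022 (0.1 deg) | pos [440.1 296.6 239.5] rot [-180.     0.   104.5]
```

View pics/w1.png

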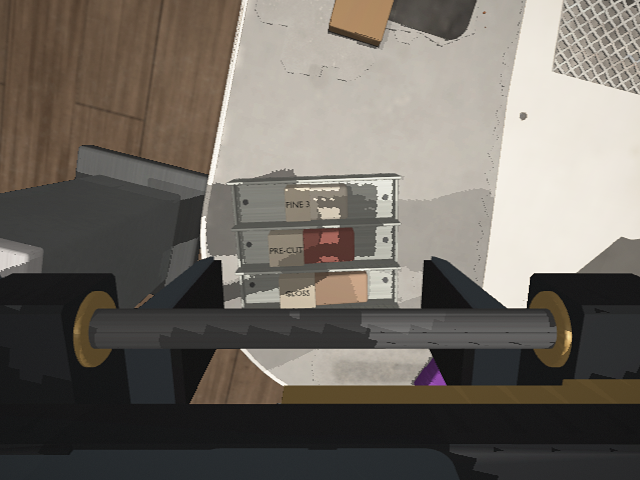

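Wrist view: the short bar ("FINE 3") is in the top lane near (315,203), and the longer bars are below it. I'll zoom in for edges.

Run:
```python
from h import *
f=cv2.imread("pics/w1.png")[165:285,225:410]
g=cv2.convertScaleAbs(f,alpha=1.6)
cv2.imwrite("pics/w1c.png",cv2.resize(g,(740,480),interpolation=cv2.INTER_CUBIC))
```

```text
(no output)
```

View pics/w1c.png

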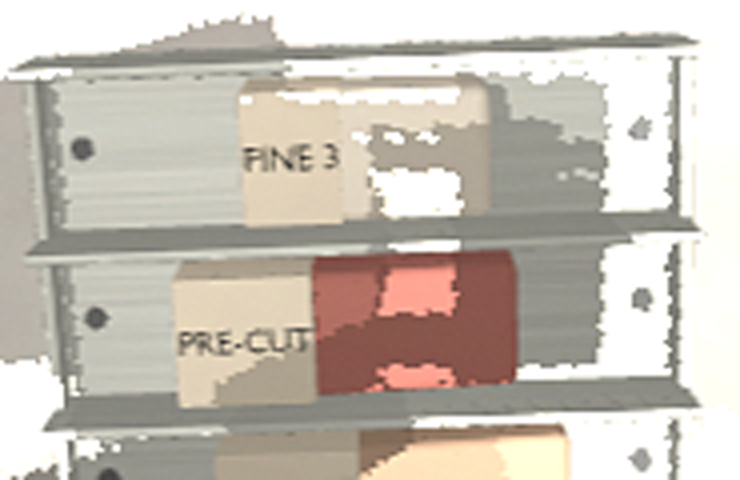

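Run:
```python
from h import *
import pickle
c=pickle.load(open("w1.pkl","rb"))
P=lambda u,v,z:ray("",u/4+225,v/4+165,z,c)
a={k:P(*k,35) for k in[(242,95),(488,96),(244,225),(489,212)]}
for k in a:print(k,a[k])
v=list(a.values());print("top edge",np.linalg.norm(v[1]-v[0]),np.linalg.norm(v[3]-v[2]),"w",np.linalg.norm(v[2]-v[0]),"c",sum(v)/4)
# wall tops z=34: outer wall ends, wall2, wall3
for k in[(10,66),(697,40),(28,250),(700,229),(45,428),(697,403)]:print(k,P(*k,34))
# lip corners, holes on floor
for k in[(82,149),(640,127),(96,317),(641,298),(108,475),(641,459)]:print("hole",k,P(*k,4))
for q in[P(160,160,4),]:pass
```

```text
(242, 95) [404.1 303.5  35. ]
(488, 96) [460.8 317.7  35. ]
(244, 225) [411.8 272.9  35. ]
(489, 212) [468.3 290.7  35. ]
top edge 58.37667839506384 59.28482040798507 w 31.47666395469145 c [436.3 296.2  35. ]
(10, 66) [349.3 296.4  34. ]
(697, 40) [505.2 342.7  34. ]
(28, 250) [362.3 253.6  34. ]
(700, 229) [519.2 299.2  34. ]
(45, 428) [375.4 210.   34. ]
(697, 403) [531.4 256.7  34. ]
hole (82, 149) [365.8 275.1   4. ]
hole (640, 127) [503.5 316.3   4. ]
hole (96, 317) [378.6 232.2   4. ]
hole (641, 298) [516.6 272.9   4. ]
hole (108, 475) [391.  189.7   4. ]
hole (641, 459) [529.3 229.9   4. ]
```

Run:
```python
from h import *
go(436,297,60,106.5)
```

```text
t 0.98 shift m [ 0.0015 -0.0038  0.1795] yaw rad -0.0345 (-2.0 deg) | pos [440.1 296.6 239.5] rot [-180.     0.   104.5]
```

```bash
python3 -m crank '[{"grip":0.085,"x":0.0015,"y":-0.0038,"z":0.03,"yaw":-0.0345},{"grip":0.085,"x":0.0015,"y":-0.0038,"z":0.07,"yaw":-0.0345},{"grip":0.085,"x":0.0015,"y":-0.0038,"z":0.11,"yaw":-0.0345},{"grip":0.085,"x":0.0015,"y":-0.0038,"z":0.15,"yaw":-0.0345},{"grip":0.085,"x":0.0015,"y":-0.0038,"z":0.179,"yaw":-0.0345}]'
python3 - <<'E'
from h import *
import pickle
c=camera_model("wrist");f=grab_frame("wrist");cv2.imwrite("pics/w2.png",f[100:,120:520,::-1]);pickle.dump(c,open("w2.pkl","wb"))
go(436,297,26,106.5)
E
```

```text
time_s: 1.4
ee_pos: [432.4, 298.6, 57.7]
ee_rot: [-179.8, 0.0, 106.8]
force: [-0.0, -0.0, 0.3]
gripper_width: 84.7
gripper_force: 0.0
t 1.45 shift m [-0.0014  0.0068  0.027 ] yaw rad 0.0056 (0.3 deg) | pos [429.4 296.6  53.1] rot [-179.2    0.2  106.8]
```

View pics/w2.png

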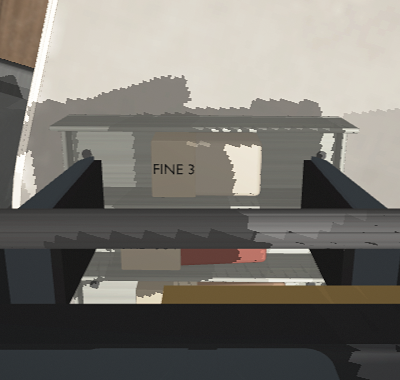

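The view shows the fingers either side of the bar's ends ("FINE 3"), in line with the lane. I'll let the arm settle before descending.

```bash
python3 -m crank '[{"grip":0.085,"z":0.0},{"grip":0.085,"z":0.0},{"grip":0.085,"z":0.0},{"grip":0.085,"z":0.0},{"grip":0.085,"z":0.0}]'
python3 - <<'E'
from h import *
go(436,297,26,106.5)
go(436,297,26,106.5)
E
```

```text
t 1.45 shift m [-0.0014  0.0068  0.027 ] yaw rad 0.0056 (0.3 deg) | pos [429.4 296.6  53.1] rot [-179.2    0.2  106.8]
t 1.45 shift m [-0.0014  0.0068  0.027 ] yaw rad 0.0056 (0.3 deg) | pos [429.4 296.6  53.1] rot [-179.2    0.2  106.8]validation failed for argument at $[0]...
```

```bash
python3 -m crank '[{"grip":0.085,"x":0,"y":0,"z":0,"yaw":0},{"grip":0.085,"x":0,"y":0,"z":0,"yaw":0},{"grip":0.085,"x":0,"y":0,"z":0,"yaw":0},{"grip":0.085,"x":0,"y":0,"z":0,"yaw":0},{"grip":0.085,"x":0,"y":0,"z":0,"yaw":0}]'
python3 - <<'E'
from h import *
go(436,297,26,106.5)
E
```

```text
time_s: 1.87
ee_pos: [436.1, 299.6, 62.8]
ee_rot: [179.8, -0.1, 106.7]
force: [-0.2, 0.3, -0.2]
gripper_width: 85.1
gripper_force: 0.0
t 1.87 shift m [-0.0025 -0.001   0.0368] yaw rad 0.0038 (0.2 deg) | pos [436.1 299.6  62.8] rot [179.8  -0.1 106.7]
```

```bash
python3 -m crank '[{"grip":0.085,"x":0,"y":0,"z":0.004,"yaw":0},{"grip":0.085,"x":0,"y":0,"z":0.008,"yaw":0},{"grip":0.085,"x":0,"y":0,"z":0.01,"yaw":0},{"grip":0.085,"x":0,"y":0,"z":0.01,"yaw":0},{"grip":0.085,"x":0,"y":0,"z":0.01,"yaw":0}]'
python3 - <<'E'
from h import *
import pickle
go(436,297,26,106.5)
s=state();c=camera_model("wrist");grab_frame("top")
go(436,297,26,106.5)
E
```

```text
time_s: 2.28
ee_pos: [434.9, 298.6, 50.6]
ee_rot: [-180.0, 0.0, 106.7]
force: [-0.2, 0.9, 0.1]
gripper_width: 84.9
gripper_force: 0.0
t 2.28 shift m [-0.0019  0.0006  0.0246] yaw rad 0.0034 (0.2 deg) | pos [434.9 298.6  50.6] rot [-180.     0.   106.7]
t 2.33 shift m [-0.0019  0.0005  0.0247] yaw rad 0.0034 (0.2 deg) | pos [435.  298.7  50.7] rot [-180.     0.   106.7]
```

```bash
python3 -m crank '[{"grip":0.085,"x":-0.001,"y":0.001,"z":0.006,"yaw":0},{"grip":0.085,"x":-0.001,"y":0.001,"z":0.012,"yaw":0},{"grip":0.085,"x":-0.001,"y":0.001,"z":0.017,"yaw":0},{"grip":0.085,"x":-0.001,"y":0.001,"z":0.021,"yaw":0},{"grip":0.085,"x":-0.001,"y":0.001,"z":0.024,"yaw":0}]'
python3 -m crank '[{"grip":0.085,"x":0,"y":0,"z":0,"yaw":0},{"grip":0.075,"x":0,"y":0,"z":0,"yaw":0},{"grip":0.068,"x":0,"y":0,"z":0,"yaw":0},{"grip":0.06,"x":0,"y":0,"z":0,"yaw":0},{"grip":0.05,"x":0,"y":0,"z":0,"yaw":0}]' 20
```

```text
time_s: 2.75
ee_pos: [435.9, 297.8, 26.0]
ee_rot: [-179.9, 0.0, 106.7]
force: [0.2, 0.4, 1.0]
gripper_width: 84.8
gripper_force: 0.0
time_s: 3.17
ee_pos: [436.5, 298.2, 27.1]
ee_rot: [180.0, -0.0, 106.7]
force: [-0.9, -0.0, -0.1]
gripper_width: 60.8
gripper_force: 0.0
```

```bash
python3 -m crank '[{"grip":0.05,"x":0,"y":0,"z":0,"yaw":0},{"grip":0.05,"x":0,"y":0,"z":0,"yaw":0},{"grip":0.05,"x":0,"y":0,"z":0,"yaw":0},{"grip":0.05,"x":0,"y":0,"z":0,"yaw":0},{"grip":0.05,"x":0,"y":0,"z":-0.003,"yaw":0}]' 20
python3 -m crank '[{"grip":0.05,"x":0,"y":0,"z":-0.01,"yaw":0},{"grip":0.05,"x":0,"y":0,"z":-0.02,"yaw":0},{"grip":0.05,"x":0,"y":0,"z":-0.035,"yaw":0},{"grip":0.05,"x":0,"y":0,"z":-0.05,"yaw":0},{"grip":0.05,"x":0,"y":0,"z":-0.06,"yaw":0}]'
python3 - <<'E'
from h import *
grab_frame("top");f=grab_frame("top");cv2.imwrite("pics/t2.png",f[:,:,::-1])
for X in[(440,410,0),(450,400,0),(440,430,0)]:print(proj("top",X))
go(445,405,90,90)
print(state()["force"],state()["gripper_width"])
b=f[205:260,140:260];print(b[::6,::10].mean(2).astype(int))
E
```

```text
time_s: 3.58
ee_pos: [435.9, 297.8, 29.5]
ee_rot: [-179.9, 0.0, 106.7]
force: [-0.6, -0.1, 0.3]
gripper_width: 49.8
gripper_force: 0.0
time_s: 4.0
ee_pos: [437.2, 298.7, 92.4]
ee_rot: [179.8, -0.1, 106.7]
force: [0.1, -0.0, -1.0]
gripper_width: 50.4
gripper_force: 0.0
[215.4 257.5]
[218.8 254.2]
[208.7 257.4]
t 4.10 shift m [0.0994 0.0374 0.0028] yaw rad 0.2915 (16.7 deg) | pos [437.8 299.1  92.4] rot [179.7  -0.1 106.7]
[0.4 0.3 0.1] 49.9881635548915
[[216 206 211 231 232 233 234 232 215 187 187 191]
 [204 224 230 230 218 197 180 186 189 135 116 171]
 [198 179 178 178 185 186 189 189 132 133 109 159]
 [180 154 160 174 177 185 189 140 133 146 128 110]
 [159 161 156  55  68  67 143 135 148 168 130 127]
 [137 185 123  59  66  97 134 145 171 158 134  99]
 [148 181 153  65  73 122  93 168 160 135 115 127]
 [175 150  87  59  73  76 124 159 135 115  90  51]
 [181 175  66  61 135 136 104 125 118  88  69  37]
 [177 175  64  56 137 135 130  55  89  57  56  70]]
```

The fingers closed to 50 mm with no force, so the bar was missed. I'll look before doing anything else.

Run:
```python
from h import *
import pickle
c=camera_model("wrist");f=grab_frame("wrist");pickle.dump(c,open("w3.pkl","wb"))
s=grab_frame("scene")[190:270,225:315,::-1]
o=np.hstack([cv2.resize(f[150:330,180:440,::-1],(520,360)),cv2.resize(s,(270,360))])
cv2.imwrite("pics/w3.png",o);print(o.shape)
```

```text
(360, 790, 3)
```

View pics/w3.png

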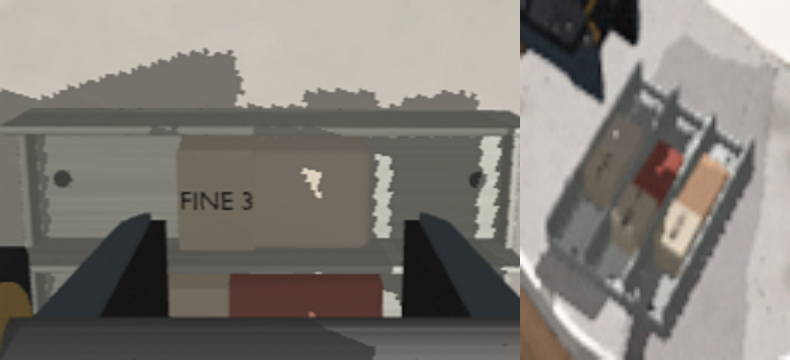

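Run:
```python
from h import *
import pickle
from scipy.spatial.transform import Rotation as Ro
c=pickle.load(open("w3.pkl","rb"));s=state();p=s["ee_pos"];R=Ro.from_euler("xyz",s["ee_rot"],degrees=True).as_matrix()
print(p,s["ee_rot"],s["gripper_width"],s["qpos"])
for n,cc in(("wrist",c),("scene",None),("top",None)):
  for y in(-25,25):
    q=proj(n,p+R@[0,y,14],cc);print(n,q,"crop",(q-[180,150])*2 if n=="wrist" else (q-[225,190])*[3,4.5])
# camera pose relative to tool
print("cam in tool",R.T@(-c["R"].T@c["t"]-p)); print(c["R"]@R)
t=proj("wrist",[436,297,35],c);print("bar pred",(t-[180,150])*2)
```

```text
[436.3 298.1  90.1] [180.   -0.  106.7] 50.11099501328837 [ 33.1  19.  104.1   0.   56.8  16.4]
wrist [270.7 269.3] crop [181.4 238.6]
wrist [365.5 269.2] crop [371.1 238.5]
scene [249.  218.2] crop [ 71.9 126.9]
scene [258.6 207.1] crop [100.8  76.8]
top [251.5 265.1] crop [ 79.6 337.8]
top [246.9 248.2] crop [ 65.8 261.8]
cam in tool [  69.2    0.8 -198.4]
[[ 0.   1.  -0. ]
 [-1.  -0.  -0.2]
 [-0.2  0.   1. ]]
bar pred [274.9 200.5]
```

Run:
```python
from h import *
from scipy.spatial.transform import Rotation as Ro
s=state();p=s["ee_pos"];R=Ro.from_euler("xyz",s["ee_rot"],degrees=True).as_matrix()
f=grab_frame("scene").astype(int).max(2)
for v in range(180,236):print(v,"".join("#" if x<50 else "+" if x<90 else "." for x in f[v,215:290]))
for z in(14,-5,-30,-60):
  for y in(-32,-25,25,32):print(z,y,proj("scene",p+R@[0,y,z])-[215,0])
f=grab_frame("wrist").astype(int)
print("wrist row vals")
for v in range(225,300,6):print(v,"".join("#" if x<50 else "+" if x<90 else "." for x in f[v,200:440:3].max(1)))
print(camera_model("wrist")["intrinsics"])
```

```text
180 +++++++++++++++++++##+#+++#+#####+++++####+++######++#.....................
181 ...+++++++++++++++++++#+#++##+####+++####+++#+###+.+##.....................
182 ....+++++++++++###++++#+++++#+######+###+++######..........................
183 .....+++++++++######+++++#+#++#####+###++++#+####..........................
184 ......+++##############++#+#+##++++####++########..........................
185 .......++#################++++#+######+#######+##..........................
186 .......+####################+#+######+###########..........................
187 ......++#####################+++####+.###########..........................
188 .....+++########++#################+..+##########..........................
189 ....+++########++++#+#############++++###########..........................
190 .....#########++++++##+##########+++#############..........................
191 .....#####+###+++++++#######+###+++##############..........................
192 .....########++++++++#######+##+++###############..........................
193 .....########++++++++#########+++################.......
[... 4199 characters left out ...]
.........................................
261 ..............+++++##........................................###+++++...........
267 ............++++++###........................................####++++++.........
273 ..........++++++#####+.......................................#####+++++++.......
279 ........+++++++######+.......................................######+++++++......
285 ......++++++++#######+.......................................#######++++++++....
291 .....++++++++########+.......................................########+++++++++..
297 ..++++++++++##########.......................................#########++++++++++
[[422.4   0.  322.1]
 [  0.  422.4 238.5]
 [  0.    0.    1. ]]
```

Run:
```python
from h import *
from scipy.spatial.transform import Rotation as Ro
s=state();p=s["ee_pos"];R=Ro.from_euler("xyz",s["ee_rot"],degrees=True).as_matrix()
cw=camera_model("wrist");cs=camera_model("scene")
M=lambda c:c["intrinsics"]@np.c_[c["R"],c["t"]]
for a,b in(((263,259),(252,212)),((383,259),(264,199.5))):
  X=cv2.triangulatePoints(M(cw),M(cs),np.array(a,float),np.array(b,float));X=(X[:3]/X[3]).ravel()
  print("tip",X,"in tool",R.T@(X-p),"reproj",proj("wrist",X),proj("scene",X))
```

```text
tip [417.3 294.4  93. ] in tool [  2.1 -18.6  -3.8] reproj [282.7 277. ] [249.  212.8]
tip [475.4 310.7  86.4] in tool [ 1.  41.7  2.7] reproj [405.9 274.9] [261.2 201.1]
```

The wrist and scene views agree: the fingertips are about 40 mm higher than the pose reading implies. That explains why the grasp closed above the bar. I'll reopen, lower by vision, and re-measure the tips.

```bash
python3 -m crank '[{"grip":0.085,"x":0,"y":0,"z":0.01,"yaw":0},{"grip":0.085,"x":0,"y":0,"z":0.025,"yaw":0},{"grip":0.085,"x":0,"y":0,"z":0.04,"yaw":0},{"grip":0.085,"x":0,"y":0,"z":0.055,"yaw":0},{"grip":0.085,"x":0,"y":0,"z":0.062,"yaw":0}]'
python3 -m crank '[{"grip":0.085,"x":0,"y":0,"z":0,"yaw":0},{"grip":0.085,"x":0,"y":0,"z":0,"yaw":0},{"grip":0.085,"x":0,"y":0,"z":0,"yaw":0},{"grip":0.085,"x":0,"y":0,"z":0,"yaw":0},{"grip":0.085,"x":0,"y":0,"z":0,"yaw":0}]'
python3 - <<'E'
from h import *
import pickle
go(436,297,26,106.5)
c=camera_model("wrist");f=grab_frame("wrist");pickle.dump(c,open("w4.pkl","wb"));cv2.imwrite("pics/w4full.png",f[:,:,::-1])
s=grab_frame("scene")[180:260,215:315,::-1]
o=np.hstack([cv2.resize(f[170:350,180:460,::-1],(560,360)),cv2.resize(s,(240,360))])
cv2.imwrite("pics/w4.png",o)
E
```

```text
time_s: 4.72
ee_pos: [434.5, 296.9, 24.9]
ee_rot: [-179.7, 0.1, 106.7]
force: [-1.2, -0.2, -0.5]
gripper_width: 80.6
gripper_force: 0.0
time_s: 5.13
ee_pos: [436.8, 298.4, 28.6]
ee_rot: [179.9, -0.0, 106.7]
force: [-0.0, 0.7, 0.4]
gripper_width: 84.9
gripper_force: 0.0
t 5.13 shift m [-0.0011 -0.0012  0.0026] yaw rad 0.0035 (0.2 deg) | pos [436.8 298.4  28.6] rot [179.9  -0.  106.7]
```

View pics/w4.png

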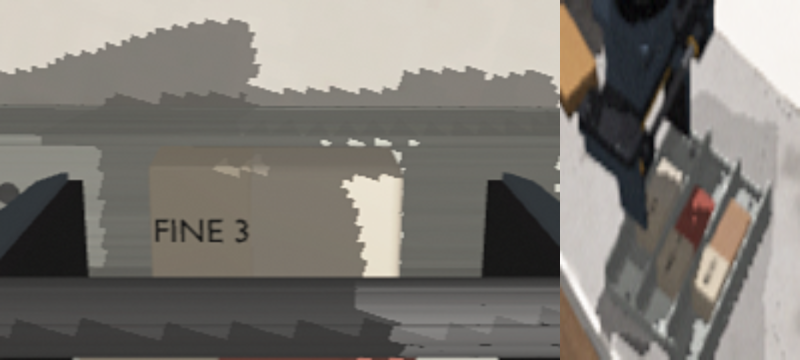

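The bar (crop columns 150–402) sits centred between the fingers (87 and 485). The tips are about 20 mm above the bar's top. I'll compute the tip positions in the world frame.

Run:
```python
from h import *
import pickle
c=pickle.load(open("w4.pkl","rb"));K=np.linalg.inv(c["intrinsics"])
a=np.radians(16.5);e=np.array([np.cos(a),np.sin(a),0]);n=np.array([-e[1],e[0],0]);L=np.array([434.3,296.8,0])
P=lambda u,v,d:c["R"].T@(K@[u,v,1]*d-c["t"])
for u in(223.5,422.5):
  X=P(u,260,85*422.4/199);print("finger",X,"along",(X-L)@e,"perp",(X-L)@n)
R=lambda u,v,z:ray("",u/2+180,v/2+170,z,c)
for k,z in[((150,165),35),((402,165),35),((150,240),35),((402,240),35),((200,107),34),((400,107),34),((100,136),34),((300,136),34)]:
  X=R(*k,z);print(k,X,"along",(X-L)@e,"perp",(X-L)@n)
```

```text
finger [391.9 302.1  51.6] along -39.139515908277524 perp 17.139891180185586
finger [473.3 326.6  51.8] along 45.86921853910746 perp 17.525914624543415
(150, 165) [402.7 303.9  35. ] along -28.248792221129968 perp 15.813145522831006
(402, 165) [459.  320.8  35. ] along 30.504803751465214 perp 16.038150688068182
(150, 240) [407.4 286.   35. ] along -28.874151241134086 perp -2.7592708673580892
(402, 240) [465.  303.2  35. ] along 31.213040676783063 perp -2.543941703614755
(200, 107) [410.2 320.4  34. ] along -16.428478844121916 perp 29.45539590631201
(400, 107) [454.3 333.6  34. ] along 29.66303135449042 perp 29.640340007284497
(100, 136) [389.8 307.1  34. ] along -39.78280040210452 perp 22.482709212025572
(300, 136) [434.3 320.4  34. ] along 6.6725001319903985 perp 22.664900827045052
```

```bash
python3 -m crank '[{"grip":0.085,"x":-0.0005,"y":-0.001,"z":0.005,"yaw":0},{"grip":0.085,"x":-0.0005,"y":-0.002,"z":0.012,"yaw":0},{"grip":0.085,"x":-0.0005,"y":-0.002,"z":0.02,"yaw":0},{"grip":0.085,"x":-0.0005,"y":-0.002,"z":0.026,"yaw":0},{"grip":0.085,"x":-0.0005,"y":-0.002,"z":0.028,"yaw":0}]'
python3 -m crank '[{"grip":0.085,"x":0,"y":0,"z":0.003,"yaw":0},{"grip":0.085,"x":0,"y":0,"z":0.007,"yaw":0},{"grip":0.085,"x":0,"y":0,"z":0.01,"yaw":0},{"grip":0.085,"x":0,"y":0,"z":0.012,"yaw":0},{"grip":0.085,"x":0,"y":0,"z":0.012,"yaw":0}]'
```

```text
time_s: 5.65
ee_pos: [433.6, 296.4, -1.7]
ee_rot: [-179.8, 0.0, 106.7]
force: [0.5, -0.3, 0.0]
gripper_width: 85.2
gripper_force: 0.0
time_s: 6.07
ee_pos: [434.3, 296.9, -12.5]
ee_rot: [-180.0, 0.0, 106.7]
force: [-0.7, 0.2, -0.2]
gripper_width: 85.2
gripper_force: 0.0
```

No contact so far, which confirms the z offset. Now close.

```bash
python3 -m crank '[{"grip":0.075,"x":0,"y":0,"z":0,"yaw":0},{"grip":0.07,"x":0,"y":0,"z":0,"yaw":0},{"grip":0.065,"x":0,"y":0,"z":0,"yaw":0},{"grip":0.06,"x":0,"y":0,"z":0,"yaw":0},{"grip":0.05,"x":0,"y":0,"z":0,"yaw":0}]' 20
python3 -m crank '[{"grip":0.05,"x":0,"y":0,"z":0,"yaw":0},{"grip":0.05,"x":0,"y":0,"z":0,"yaw":0},{"grip":0.05,"x":0,"y":0,"z":0,"yaw":0},{"grip":0.05,"x":0,"y":0,"z":0,"yaw":0},{"grip":0.05,"x":0,"y":0,"z":0,"yaw":0}]' 20
```

```text
time_s: 6.48
ee_pos: [434.7, 297.2, -11.9]
ee_rot: [180.0, -0.0, 106.7]
force: [0.8, -0.9, 1.7]
gripper_width: 59.7
gripper_force: 20.0
time_s: 6.9
ee_pos: [434.7, 297.2, -11.9]
ee_rot: [180.0, -0.0, 106.7]
force: [0.4, -0.3, 2.7]
gripper_width: 59.7
gripper_force: 20.0
```

Gripped at 59.7 mm and 20 N. Lift, move toward +y clear of the rack, and set the bar down.

```bash
python3 -m crank '[{"grip":0.05,"x":0,"y":0,"z":-0.005,"yaw":0},{"grip":0.05,"x":0,"y":0,"z":-0.015,"yaw":0},{"grip":0.05,"x":0,"y":0,"z":-0.03,"yaw":0},{"grip":0.05,"x":0,"y":0,"z":-0.045,"yaw":0},{"grip":0.05,"x":0,"y":0,"z":-0.055,"yaw":0}]' 20
python3 -m crank '[{"grip":0.05,"x":0.01,"y":0.002,"z":0,"yaw":0},{"grip":0.05,"x":0.03,"y":0.006,"z":0,"yaw":0},{"grip":0.05,"x":0.055,"y":0.012,"z":0,"yaw":0},{"grip":0.05,"x":0.08,"y":0.018,"z":0,"yaw":0},{"grip":0.05,"x":0.09,"y":0.02,"z":0,"yaw":0}]' 20
python3 -m crank '[{"grip":0.05,"x":0,"y":0,"z":0.005,"yaw":0},{"grip":0.05,"x":0,"y":0,"z":0.018,"yaw":0},{"grip":0.05,"x":0,"y":0,"z":0.033,"yaw":0},{"grip":0.05,"x":0,"y":0,"z":0.045,"yaw":0},{"grip":0.05,"x":0,"y":0,"z":0.05,"yaw":0}]' 20
python3 -m crank '[{"grip":0.05,"x":0,"y":0,"z":0.001,"yaw":0},{"grip":0.05,"x":0,"y":0,"z":0.003,"yaw":0},{"grip":0.05,"x":0,"y":0,"z":0.005,"yaw":0},{"grip":0.05,"x":0,"y":0,"z":0.006,"yaw":0},{"grip":0.05,"x":0,"y":0,"z":0.006,"yaw":0}]' 20
```

```text
time_s: 7.32
ee_pos: [434.8, 297.3, 44.6]
ee_rot: [179.9, -0.0, 106.7]
force: [0.2, -0.7, -1.1]
gripper_width: 60.0
gripper_force: 20.0
time_s: 7.73
ee_pos: [427.6, 392.5, 42.5]
ee_rot: [179.9, -0.1, 106.8]
force: [-0.3, 1.7, -1.5]
gripper_width: 59.9
gripper_force: 20.0
time_s: 8.15
ee_pos: [426.1, 386.6, -9.6]
ee_rot: [-179.7, 0.1, 106.7]
force: [0.2, -0.5, -1.9]
gripper_width: 60.1
gripper_force: 20.0
time_s: 8.57
ee_pos: [428.0, 389.0, -12.8]
ee_rot: [180.0, -0.0, 106.7]
force: [-0.6, -0.4, -1.4]
gripper_width: 59.8
gripper_force: 20.0
```

```bash
python3 -m crank '[{"grip":0.05,"x":0,"y":0,"z":0.001,"yaw":0},{"grip":0.05,"x":0,"y":0,"z":0.002,"yaw":0},{"grip":0.05,"x":0,"y":0,"z":0.003,"yaw":0},{"grip":0.05,"x":0,"y":0,"z":0.0035,"yaw":0},{"grip":0.05,"x":0,"y":0,"z":0.0035,"yaw":0}]' 20
```

```text
time_s: 8.98
ee_pos: [428.0, 389.1, -15.9]
ee_rot: [180.0, -0.0, 106.7]
force: [-0.6, -0.3, 4.3]
gripper_width: 59.7
gripper_force: 20.0
```

```bash
python3 -m crank '[{"grip":0.064,"x":0,"y":0,"z":0,"yaw":0},{"grip":0.07,"x":0,"y":0,"z":0,"yaw":0},{"grip":0.075,"x":0,"y":0,"z":0,"yaw":0},{"grip":0.078,"x":0,"y":0,"z":0,"yaw":0},{"grip":0.08,"x":0,"y":0,"z":0,"yaw":0}]' 20
python3 -m crank '[{"grip":0.08,"x":0,"y":0,"z":-0.01,"yaw":0},{"grip":0.08,"x":0,"y":0,"z":-0.03,"yaw":0},{"grip":0.08,"x":0,"y":0,"z":-0.06,"yaw":0},{"grip":0.07,"x":0,"y":0,"z":-0.085,"yaw":-0.1},{"grip":0.06,"x":0,"y":0,"z":-0.1,"yaw":-0.22}]'
python3 -m crank '[{"grip":0.052,"x":0,"y":0,"z":0,"yaw":-0.12},{"grip":0.052,"x":0,"y":0,"z":0,"yaw":-0.24},{"grip":0.052,"x":0,"y":0,"z":0,"yaw":-0.36},{"grip":0.052,"x":0,"y":0,"z":0,"yaw":-0.48},{"grip":0.052,"x":0,"y":0,"z":0,"yaw":-0.6}]'
python3 -m crank '[{"grip":0.052,"x":0,"y":0,"z":0,"yaw":-0.12},{"grip":0.052,"x":0,"y":0,"z":0,"yaw":-0.24},{"grip":0.052,"x":0,"y":0,"z":0,"yaw":-0.36},{"grip":0.052,"x":0,"y":0,"z":0,"yaw":-0.48},{"grip":0.052,"x":0,"y":0,"z":0,"yaw":-0.6}]'
python3 -m crank '[{"grip":0.052,"x":0,"y":0,"z":0,"yaw":-0.1},{"grip":0.052,"x":0,"y":0,"z":0,"yaw":-0.151},{"grip":0.052,"x":0,"y":0,"z":0,"yaw":-0.151},{"grip":0.052,"x":0,"y":0,"z":0,"yaw":-0.151},{"grip":0.052,"x":0,"y":0,"z":0,"yaw":-0.151}]'
python3 - <<'E'
from h import *
import pickle
go(428,389,80,196.7)
c=camera_model("wrist");f=grab_frame("wrist");pickle.dump(c,open("w5.pkl","wb"));cv2.imwrite("pics/w5.png",f[:,:,::-1])
# table-level bar mask: saturation/hue of pale bar
h=cv2.cvtColor(f,cv2.COLOR_RGB2HSV);print(proj("wrist",[428,389,31],c))
u,v=proj("wrist",[428,389,31],c).astype(int)
print(h[v-40:v+41:10,u-60:u+61:15,1])
E
```

```text
time_s: 9.4
ee_pos: [427.8, 389.0, -16.7]
ee_rot: [-180.0, -0.0, 106.7]
force: [0.2, 0.8, -0.2]
gripper_width: 79.3
gripper_force: 0.0
time_s: 9.82
ee_pos: [429.0, 390.1, 87.0]
ee_rot: [179.7, -0.1, 119.6]
force: [-0.3, 1.3, 0.5]
gripper_width: 69.1
gripper_force: 0.0
time_s: 10.23
ee_pos: [427.9, 389.1, 84.2]
ee_rot: [180.0, 0.0, 154.0]
force: [-0.2, -0.2, 0.1]
gripper_width: 51.8
gripper_force: 0.0
time_s: 10.65
ee_pos: [427.9, 389.1, 84.2]
ee_rot: [180.0, 0.0, -171.6]
force: [-0.2, 0.5, -0.1]
gripper_width: 51.5
gripper_force: 0.0
time_s: 11.07
ee_pos: [427.9, 389.0, 83.8]
ee_rot: [180.0, 0.0, -163.4]
force: [0.1, -0.0, -0.0]
gripper_width: 52.2
gripper_force: 0.0
t 11.07 shift m [-0.0001 -0.0001  0.0038] yaw rad -0.0010 (-0.1 deg) | pos [427.9 389.   83.8] rot [ 180.     0.  -163.4]
[319.7 247.5]
[[21 22 20 45 44 44 24 23 22]
 [21 20 21 46 44 45 24 21 21]
 [20 18 18 45 45 44 22 22 23]
 [19 22 20 44 46 46 20 19 22]
 [19 21 21 36 35 35 22 23 17]
 [21 18 21 34 35 36 20 22 19]
 [12 21 18 35 35 35 19 18 24]
 [ 0 19 19  7  7  6 20 20 20]
 [ 9 20 21 18 19 19 20 21 21]]
```

Run:
```python
from h import *
import pickle
c=pickle.load(open("w5.pkl","rb"));f=cv2.imread("pics/w5.png");S=cv2.cvtColor(f,cv2.COLOR_BGR2HSV)[...,1]
m=((S>28)&(S<90)).astype(np.uint8);m=cv2.morphologyEx(m,cv2.MORPH_OPEN,np.ones((5,5)))
n,l,st,ce=cv2.connectedComponentsWithStats(m)
for i in range(1,n):
  if st[i,4]>400:print(i,st[i],ce[i])
k=l[247,320];print("label",k);cn=max(cv2.findContours((l==k).astype(np.uint8),0,1)[0],key=cv2.contourArea)
b=cv2.boxPoints(cv2.minAreaRect(cn));W=np.array([ray("",*q,31,c) for q in b]);print(b,W,W.mean(0),np.linalg.norm(np.diff(W,axis=0),axis=1))
print(np.degrees(np.arctan2(*(W[1]-W[0])[1::-1])),np.degrees(np.arctan2(*(W[2]-W[1])[1::-1])))
```

```text
3 [193   0  32  26 414] [207.9  12.6]
4 [  278     0   267   120 15663] [417.1  41.4]
17 [ 591   14   49   44 1219] [617.8  35. ]
22 [ 567   29   73  120 4350] [604.9  90.9]
45 [  51  132   27   59 1163] [ 63.8 158. ]
46 [107 132  16  60 588] [114.7 161.1]
47 [   0  145   61  145 6659] [ 26.  222.3]
49 [ 291  192   55   84 4295] [318.1 232.4]
50 [ 393  257   54   51 1120] [418.4 286.3]
51 [ 198  258   54   50 1113] [226.  286.3]
53 [   0  349   25   55 1129] [ 10.1 377.8]
54 [ 196  349   31   37 1055] [211.  366.9]
55 [ 419  349   31   37 1065] [433.5 366.9]
56 [621 349  19  54 813] [631.8 377.4]
57 [    0   448   459    32 13561] [233.  464.5]
label 49
[[291. 192.]
 [345. 192.]
 [345. 275.]
 [291. 275.]] [[400.3 363.1  31. ]
 [391.2 393.6  31. ]
 [440.4 409.1  31. ]
 [450.1 377.   31. ]] [420.5 385.7  31. ] [31.9 51.7 33.5]
106.69840487044726 17.456700387634612
```

```bash
python3 -m crank '[{"grip":0.052,"x":0,"y":-0.001,"z":0.01,"yaw":0},{"grip":0.052,"x":0,"y":-0.002,"z":0.03,"yaw":0},{"grip":0.052,"x":0,"y":-0.002,"z":0.05,"yaw":0},{"grip":0.052,"x":0,"y":-0.002,"z":0.07,"yaw":0},{"grip":0.052,"x":0,"y":-0.002,"z":0.08,"yaw":0}]'
python3 -m crank '[{"grip":0.052,"x":0,"y":0,"z":0.005,"yaw":0},{"grip":0.052,"x":0,"y":0,"z":0.01,"yaw":0},{"grip":0.052,"x":0,"y":0,"z":0.015,"yaw":0},{"grip":0.052,"x":0,"y":0,"z":0.02,"yaw":0},{"grip":0.052,"x":0,"y":0,"z":0.0215,"yaw":0}]'
python3 -m crank '[{"grip":0.052,"x":0,"y":0,"z":0,"yaw":0},{"grip":0.045,"x":0,"y":0,"z":0,"yaw":0},{"grip":0.04,"x":0,"y":0,"z":0,"yaw":0},{"grip":0.035,"x":0,"y":0,"z":0,"yaw":0},{"grip":0.025,"x":0,"y":0,"z":0,"yaw":0}]' 12
python3 -m crank '[{"grip":0.025,"x":0,"y":0,"z":0,"yaw":0},{"grip":0.025,"x":0,"y":0,"z":0,"yaw":0},{"grip":0.025,"x":0,"y":0,"z":0,"yaw":0},{"grip":0.025,"x":0,"y":0,"z":0,"yaw":0},{"grip":0.025,"x":0,"y":0,"z":0,"yaw":0}]' 12
```

```text
time_s: 11.53
ee_pos: [426.9, 385.7, 0.5]
ee_rot: [-179.9, -0.2, -163.3]
force: [-1.2, -0.4, -0.8]
gripper_width: 52.2
gripper_force: 0.0
time_s: 11.95
ee_pos: [428.4, 387.1, -18.3]
ee_rot: [180.0, 0.0, -163.3]
force: [0.3, -0.5, -0.3]
gripper_width: 52.4
gripper_force: 0.0
time_s: 12.37
ee_pos: [428.6, 387.2, -17.8]
ee_rot: [180.0, 0.0, -163.3]
force: [-0.2, 0.2, -1.1]
gripper_width: 31.9
gripper_force: 12.0
time_s: 12.78
ee_pos: [428.6, 387.2, -17.8]
ee_rot: [180.0, 0.0, -163.3]
force: [-0.8, -1.1, 2.9]
gripper_width: 31.8
gripper_force: 12.0
```

Held across the narrow sides at 31.8 mm and 12 N; the underside is at ee_z + 17.8. Lift and carry to beyond the rest so the wrist camera can see it.

```bash
python3 -m crank '[{"grip":0.025,"x":0,"y":0,"z":-0.01,"yaw":0},{"grip":0.025,"x":0,"y":0,"z":-0.04,"yaw":0},{"grip":0.025,"x":0,"y":0,"z":-0.08,"yaw":0},{"grip":0.025,"x":0,"y":0,"z":-0.12,"yaw":0},{"grip":0.025,"x":0,"y":0,"z":-0.16,"yaw":0}]' 12
python3 -m crank '[{"grip":0.025,"x":0.002,"y":-0.02,"z":-0.03,"yaw":0},{"grip":0.025,"x":0.005,"y":-0.055,"z":-0.06,"yaw":0},{"grip":0.025,"x":0.008,"y":-0.09,"z":-0.08,"yaw":0},{"grip":0.025,"x":0.011,"y":-0.13,"z":-0.09,"yaw":0},{"grip":0.025,"x":0.014,"y":-0.17,"z":-0.09,"yaw":0}]'
python3 -m crank '[{"grip":0.025,"x":0.003,"y":-0.04,"z":0,"yaw":0},{"grip":0.025,"x":0.006,"y":-0.08,"z":0,"yaw":0},{"grip":0.025,"x":0.009,"y":-0.12,"z":0,"yaw":0},{"grip":0.025,"x":0.012,"y":-0.16,"z":0,"yaw":0},{"grip":0.025,"x":0.015,"y":-0.2,"z":0,"yaw":0}]'
python3 -m crank '[{"grip":0.025,"x":0.003,"y":-0.04,"z":0,"yaw":0.035},{"grip":0.025,"x":0.005,"y":-0.08,"z":0,"yaw":0.07},{"grip":0.025,"x":0.008,"y":-0.12,"z":0,"yaw":0.105},{"grip":0.025,"x":0.01,"y":-0.155,"z":0,"yaw":0.14},{"grip":0.025,"x":0.011,"y":-0.168,"z":0,"yaw":0.17}]'
python3 -m crank '[{"grip":0.025,"x":0,"y":0,"z":0,"yaw":0},{"grip":0.025,"x":0,"y":0,"z":0,"yaw":0},{"grip":0.025,"x":0,"y":0,"z":0,"yaw":0},{"grip":0.025,"x":0,"y":0,"z":0,"yaw":0},{"grip":0.025,"x":0,"y":0,"z":0,"yaw":0}]'
python3 - <<'E'
from h import *
import pickle
go(540,-140,230,187)
c=camera_model("wrist");f=grab_frame("wrist");pickle.dump(c,open("w6.pkl","wb"));cv2.imwrite("pics/w6.png",f[:,:,::-1])
for X in[(445,-140,0),(545,-140,0),(490,-140,90)]:print(proj("wrist",X,c))
u,v=proj("wrist",[490,-140,90],c).astype(int)
print(u,v);x0,y0=max(0,u-100),max(0,v-110);print(x0,y0)
cv2.imwrite("pics/w6c.png",cv2.resize(f[y0:y0+200,x0:x0+200,::-1],(600,600),interpolation=cv2.INTER_CUBIC))
E
```

```text
time_s: 13.2
ee_pos: [427.7, 386.5, 143.5]
ee_rot: [-180.0, -0.1, -163.3]
force: [-0.1, -0.3, -2.1]
gripper_width: 32.0
gripper_force: 12.0
time_s: 13.62
ee_pos: [464.6, 220.6, 235.1]
ee_rot: [180.0, 0.3, -163.2]
force: [2.2, -0.5, -1.7]
gripper_width: 32.2
gripper_force: 12.0
time_s: 14.03
ee_pos: [506.2, 23.5, 232.0]
ee_rot: [180.0, -0.0, -163.3]
force: [0.5, -0.1, -2.5]
gripper_width: 31.7
gripper_force: 12.0
time_s: 14.45
ee_pos: [544.8, -143.1, 231.4]
ee_rot: [-179.9, -0.0, -173.3]
force: [0.0, 0.0, -1.4]
gripper_width: 31.8
gripper_force: 12.0
time_s: 14.87
ee_pos: [544.3, -137.2, 232.1]
ee_rot: [180.0, 0.0, -172.9]
force: [-0.0, -0.5, -1.4]
gripper_width: 32.2
gripper_force: 12.0
t 14.87 shift m [ 0.0047 -0.0023  0.0021] yaw rad 0.0016 (0.1 deg) | pos [ 544.3 -137.2  232.1] rot [ 180.     0.  -172.9]
[330.4  99.9]
[317.7 201.8]
[325.2 150.9]
325 150
225 40
```

View pics/w6c.png

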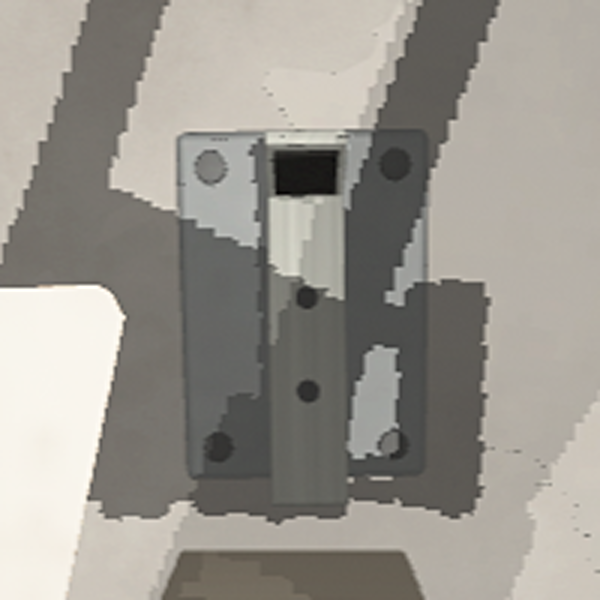

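The rest is clear in this view. The black stop pad is at crop (305,170), its foot edge near row 195. The rail runs down to its high end at (310,503). The base corners are (178,133), (427,130), (425,473) and (190,477).

Run:
```python
from h import *
import pickle
c=pickle.load(open("w6.pkl","rb"))
P=lambda u,v,z:ray("",u/3+225,v/3+40,z,c)
B=np.array([P(*k,8) for k in[(178,133),(427,130),(425,474),(190,478)]])
print(B,B.mean(0),np.linalg.norm(np.diff(B,axis=0),axis=1))
d=B[2]+B[3]-B[0]-B[1];print("base yaw",np.degrees(np.arctan2(d[1],d[0])))
s=np.sin(np.radians(20))
e=P(309.5,504,90+50*s);f=P(308.5,196,90-31*s);print("end",e,"foot",f,np.linalg.norm((e-f)[:2]),"exp 76.1 yaw",np.degrees(np.arctan2(*(e-f)[1::-1])))
el,er=P(271.5,503,107.1),P(347.5,503,107.1);print("width",np.linalg.norm(el-er));
L=[P(269,200,79.8),P(272,500,106.9)];Rr=[P(341,200,79.8),P(347,500,106.9)]
print([np.degrees(np.arctan2(*(q[1]-q[0])[1::-1])) for q in(L,Rr)],np.linalg.norm(L[0]-Rr[0]))
o=f+(e-f)*31/81;print("origin",o, "from end",e-(e-f)/np.linalg.norm((e-f)[:2])*50*np.cos(np.radians(20)))
# bar held: near end top
print("tcp cols",proj("wrist",state()["ee_pos"]+[0,0,40],c))
```

```text
[[ 437.2 -184.8    8. ]
 [ 426.6 -107.6    8. ]
 [ 533.9  -91.9    8. ]
 [ 545.  -169.6    8. ]] [ 485.7 -138.5    8. ] [ 77.9 108.4  78.5]
base yaw 8.152437836442665
end [ 531.7 -132.6  107.1] foot [ 455.2 -142.3   79.4] 77.14256838214283 exp 76.1 yaw 7.242879361357517
width 19.484340002413624
[np.float64(7.8300906793301746), np.float64(8.066249371798826)] 18.919083979278753
origin [ 484.5 -138.6   90. ] from end [ 485.1 -138.5   90.2]
tcp cols [318.2 309.3]
```

Sizes check out (base 78×108 mm, rail end to foot 77 mm against 76.1). The rail yaw is 8.0°, with its origin at (485,-138.5,90). Approach above it, slightly uphill of the stop.

Run:
```python
from h import *
go(486,-138.4,110,188)
```

```text
t 14.92 shift m [0.0581 0.0062 0.1221] yaw rad -0.0160 (-0.9 deg) | pos [ 544.4 -137.4  232.1] rot [ 180.     0.  -172.9]
```

```bash
python3 -m crank '[{"grip":0.025,"x":0.012,"y":0.0015,"z":0.015,"yaw":-0.016},{"grip":0.025,"x":0.03,"y":0.003,"z":0.045,"yaw":-0.016},{"grip":0.025,"x":0.045,"y":0.005,"z":0.08,"yaw":-0.016},{"grip":0.025,"x":0.055,"y":0.006,"z":0.11,"yaw":-0.016},{"grip":0.025,"x":0.0581,"y":0.0062,"z":0.122,"yaw":-0.016}]' 12
python3 -m crank '[{"grip":0.025,"x":0,"y":0,"z":0,"yaw":0},{"grip":0.025,"x":0,"y":0,"z":0,"yaw":0},{"grip":0.025,"x":0,"y":0,"z":0,"yaw":0},{"grip":0.025,"x":0,"y":0,"z":0,"yaw":0},{"grip":0.025,"x":0,"y":0,"z":0,"yaw":0}]'
python3 - <<'E'
from h import *
go(486,-138.4,87,188)
E
```

```text
time_s: 15.33
ee_pos: [481.3, -137.7, 106.2]
ee_rot: [179.8, -0.4, -172.1]
force: [-0.9, -0.0, -2.0]
gripper_width: 31.8
gripper_force: 12.0
time_s: 15.75
ee_pos: [487.5, -139.7, 111.1]
ee_rot: [-179.9, 0.2, -172.1]
force: [0.1, -0.3, -1.0]
gripper_width: 32.1
gripper_force: 12.0
t 15.75 shift m [0.0014 0.0015 0.0241] yaw rad -0.0016 (-0.1 deg) | pos [ 487.5 -139.7  111.1] rot [-179.9    0.2 -172.1]
```

```bash
python3 -m crank '[{"grip":0.025,"x":0,"y":0,"z":0.005,"yaw":0},{"grip":0.025,"x":0,"y":0,"z":0.011,"yaw":0},{"grip":0.025,"x":0,"y":0,"z":0.017,"yaw":0},{"grip":0.025,"x":0,"y":0,"z":0.021,"yaw":0},{"grip":0.025,"x":0,"y":0,"z":0.023,"yaw":0}]' 6
python3 -m crank '[{"grip":0.025,"x":0,"y":0,"z":0,"yaw":0},{"grip":0.025,"x":0,"y":0,"z":0,"yaw":0},{"grip":0.025,"x":0,"y":0,"z":0,"yaw":0},{"grip":0.025,"x":0,"y":0,"z":0,"yaw":0},{"grip":0.025,"x":0,"y":0,"z":0,"yaw":0}]' 6
python3 - <<'E'
from h import *
go(486,-138.4,83,188)
E
```

```text
time_s: 16.17
ee_pos: [485.5, -139.3, 85.7]
ee_rot: [179.9, -0.1, -172.1]
force: [0.0, -0.1, -1.6]
gripper_width: 32.1
gripper_force: 6.0
time_s: 16.58
ee_pos: [486.3, -139.6, 87.0]
ee_rot: [-180.0, 0.0, -172.1]
force: [-0.2, -0.3, -2.3]
gripper_width: 31.7
gripper_force: 6.0
t 16.58 shift m [0.0001 0.0012 0.004 ] yaw rad -0.0020 (-0.1 deg) | pos [ 486.3 -139.6   87. ] rot [-180.     0.  -172.1]
```

Settled within about 1 mm. Correct y by 1 mm and continue down slowly, watching the force.

```bash
python3 -m crank '[{"grip":0.025,"x":0,"y":0.001,"z":0.001,"yaw":0},{"grip":0.025,"x":0,"y":0.001,"z":0.002,"yaw":0},{"grip":0.025,"x":0,"y":0.001,"z":0.003,"yaw":0},{"grip":0.025,"x":0,"y":0.001,"z":0.004,"yaw":0},{"grip":0.025,"x":0,"y":0.001,"z":0.005,"yaw":0}]' 6
python3 -m crank '[{"grip":0.025,"x":0,"y":0,"z":0.0005,"yaw":0},{"grip":0.025,"x":0,"y":0,"z":0.001,"yaw":0},{"grip":0.025,"x":0,"y":0,"z":0.0015,"yaw":0},{"grip":0.025,"x":0,"y":0,"z":0.002,"yaw":0},{"grip":0.025,"x":0,"y":0,"z":0.0025,"yaw":0}]' 6
python3 -m crank '[{"grip":0.025,"x":0,"y":0,"z":0.0005,"yaw":0},{"grip":0.025,"x":0,"y":0,"z":0.001,"yaw":0},{"grip":0.025,"x":0,"y":0,"z":0.0015,"yaw":0},{"grip":0.025,"x":0,"y":0,"z":0.002,"yaw":0},{"grip":0.025,"x":0,"y":0,"z":0.0025,"yaw":0}]' 6
```

```text
time_s: 17.0
ee_pos: [485.7, -138.5, 82.0]
ee_rot: [180.0, -0.0, -172.1]
force: [-2.9, -0.2, 2.8]
gripper_width: 32.2
gripper_force: 6.0
time_s: 17.42
ee_pos: [485.3, -138.6, 79.2]
ee_rot: [180.0, -0.1, -172.1]
force: [-3.8, -0.2, 3.5]
gripper_width: 32.2
gripper_force: 6.0
time_s: 17.83
ee_pos: [485.5, -138.5, 76.6]
ee_rot: [180.0, -0.1, -172.1]
force: [-5.3, -0.2, 2.6]
gripper_width: 31.8
gripper_force: 6.0
```

```bash
python3 -m crank '[{"grip":0.025,"x":0.0005,"y":0,"z":0.0007,"yaw":0},{"grip":0.025,"x":0.001,"y":0,"z":0.0014,"yaw":0},{"grip":0.025,"x":0.0015,"y":0,"z":0.002,"yaw":0},{"grip":0.025,"x":0.002,"y":0,"z":0.0025,"yaw":0},{"grip":0.025,"x":0.0025,"y":0,"z":0.003,"yaw":0}]' 5
python3 -m crank '[{"grip":0.025,"x":0.0005,"y":0,"z":0.0004,"yaw":0},{"grip":0.025,"x":0.001,"y":0,"z":0.0008,"yaw":0},{"grip":0.025,"x":0.0015,"y":0,"z":0.0012,"yaw":0},{"grip":0.025,"x":0.002,"y":0,"z":0.0016,"yaw":0},{"grip":0.025,"x":0.0025,"y":0,"z":0.002,"yaw":0}]' 5
python3 - <<'E'
from h import *
f=grab_frame("scene");cv2.imwrite("pics/s7.png",cv2.resize(f[260:340,335:435,::-1],(750,600),interpolation=cv2.INTER_CUBIC))
E
```

```text
time_s: 18.25
ee_pos: [484.9, -138.9, 74.0]
ee_rot: [-180.0, 0.2, -172.1]
force: [1.1, 1.4, 1.0]
gripper_width: 32.2
gripper_force: 5.0
time_s: 18.67
ee_pos: [481.2, -139.3, 71.9]
ee_rot: [-180.0, 0.0, -172.1]
force: [0.2, -0.7, 1.6]
gripper_width: 31.8
gripper_force: 5.0
```

The forces are small and the bar follows the slope. Slide it down the slope to the stop.

```bash
python3 -m crank '[{"grip":0.025,"x":0.0006,"y":0,"z":0.0003,"yaw":0},{"grip":0.025,"x":0.0012,"y":0,"z":0.0006,"yaw":0},{"grip":0.025,"x":0.0018,"y":0,"z":0.0008,"yaw":0},{"grip":0.025,"x":0.0024,"y":0,"z":0.001,"yaw":0},{"grip":0.025,"x":0.003,"y":0,"z":0.0012,"yaw":0}]' 5
python3 -m crank '[{"grip":0.025,"x":0.0004,"y":0,"z":0.0002,"yaw":0},{"grip":0.025,"x":0.0008,"y":0,"z":0.0004,"yaw":0},{"grip":0.025,"x":0.0012,"y":0,"z":0.0005,"yaw":0},{"grip":0.025,"x":0.0016,"y":0,"z":0.0006,"yaw":0},{"grip":0.025,"x":0.002,"y":0,"z":0.0007,"yaw":0}]' 5
```

```text
time_s: 19.13
ee_pos: [481.0, -139.5, 71.8]
ee_rot: [-180.0, 0.4, -172.2]
force: [5.7, 3.2, 3.2]
gripper_width: 31.9
gripper_force: 5.0
time_s: 19.55
ee_pos: [478.9, -139.8, 71.0]
ee_rot: [-180.0, 0.4, -172.2]
force: [6.6, 2.4, 3.2]
gripper_width: 32.1
gripper_force: 5.0
```

Resistance of about 6.6 N toward uphill means the end is at the stop. Open, lift clear, and inspect.

```bash
python3 -m crank '[{"grip":0.034,"x":0,"y":0,"z":0,"yaw":0},{"grip":0.038,"x":0,"y":0,"z":0,"yaw":0},{"grip":0.042,"x":0,"y":0,"z":0,"yaw":0},{"grip":0.047,"x":0,"y":0,"z":0,"yaw":0},{"grip":0.052,"x":0,"y":0,"z":0,"yaw":0}]' 5
python3 -m crank '[{"grip":0.052,"x":0,"y":0,"z":-0.01,"yaw":0},{"grip":0.052,"x":0,"y":0,"z":-0.03,"yaw":0},{"grip":0.052,"x":-0.02,"y":0,"z":-0.06,"yaw":0},{"grip":0.052,"x":-0.04,"y":0,"z":-0.1,"yaw":0},{"grip":0.052,"x":-0.058,"y":0,"z":-0.135,"yaw":0}]'
python3 -m crank '[{"grip":0.052,"x":0,"y":0,"z":0,"yaw":0},{"grip":0.052,"x":0,"y":0,"z":0,"yaw":0},{"grip":0.052,"x":0,"y":0,"z":0,"yaw":0},{"grip":0.052,"x":0,"y":0,"z":0,"yaw":0},{"grip":0.052,"x":0,"y":0,"z":0,"yaw":0}]'
python3 - <<'E'
from h import *
import pickle
go(540,-140,230,188)
c=camera_model("wrist");f=grab_frame("wrist");pickle.dump(c,open("w8.pkl","wb"));cv2.imwrite("pics/w8.png",f[:,:,::-1])
u,v=proj("wrist",[485,-138.5,90],c).astype(int);x0,y0=u-75,max(0,v-75);print(x0,y0)
s=grab_frame("scene")[270:330,350:420,::-1]
cv2.imwrite("pics/w8c.png",np.hstack([cv2.resize(f[y0:y0+150,x0:x0+150,::-1],(450,450),interpolation=cv2.INTER_CUBIC),cv2.resize(s,(350,450),interpolation=cv2.INTER_CUBIC)]))
E
```

```text
time_s: 19.97
ee_pos: [475.4, -139.9, 69.5]
ee_rot: [180.0, -0.1, -172.1]
force: [-0.4, -0.2, 0.1]
gripper_width: 50.5
gripper_force: 0.0
time_s: 20.38
ee_pos: [533.0, -131.8, 206.3]
ee_rot: [180.0, -0.0, -172.1]
force: [0.9, -0.3, -0.8]
gripper_width: 52.0
gripper_force: 0.0
time_s: 20.8
ee_pos: [531.7, -131.8, 202.8]
ee_rot: [179.9, -0.2, -172.1]
force: [-0.5, -0.4, -0.2]
gripper_width: 51.6
gripper_force: 0.0
t 20.80 shift m [-0.007  -0.0092 -0.0272] yaw rad -0.0023 (-0.1 deg) | pos [ 531.7 -131.8  202.8] rot [ 179.9   -0.2 -172.1]
244 88
```

View pics/w8c.png

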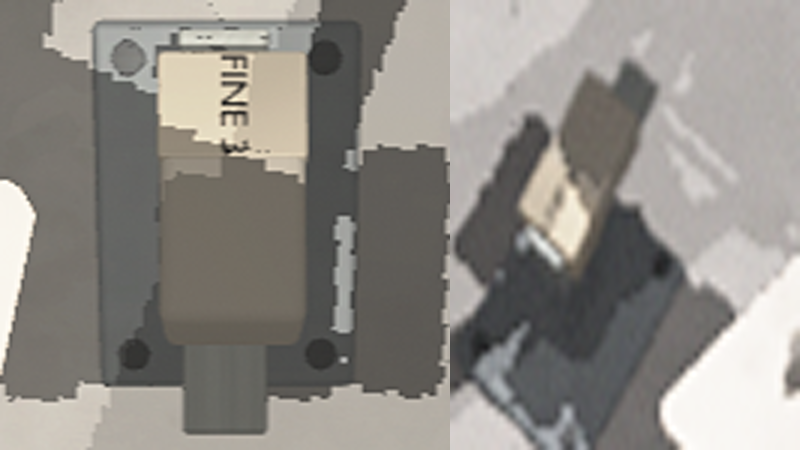

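The bar lies flat on the rail with its low end at the stop, at (226,48). It appears a little to the right of centre (234 against 225). I'll quantify the offset and the gap.

Run:
```python
from h import *
import pickle
c=pickle.load(open("w8.pkl","rb"))
P=lambda u,v,z:ray("",u/3+244,v/3+88,z,c)
a,s,k=np.radians(8),np.sin(np.radians(20)),np.cos(np.radians(20))
r=np.array([np.cos(a),np.sin(a),0]);n=np.array([-r[1],r[0],0]);O=np.array([485,-138.5,90])
F=lambda x,z:90+x*s+z*k
def show(t,u,v,x,z):
  X=P(u,v,F(x,z));d=X-O;print(t,"lat %.1f  railx %.1f (exp %.0f)"%(d@n,d@r*k+d[2]*s,x))
show("rail end L",184,433,50,0);show("rail end R",267,433,50,0)
show("bar low L",159,52,-30,31);show("bar low R",308,52,-30,31)
show("bar high top L",163,320,30,31);show("bar high top R",304,320,30,31)
show("bar high bot",185,343,30,0)
show("stop front-top L",180,48,-31,30);show("stop top R",271,48,-31,30)
X=lambda x,y,z:O+r*(x*k-z*s)+n*y+np.array([0,0,x*s+z*k])
for q in((-30,0,31),(-31,0,30),(30,0,31),(30,0,0),(50,0,0)):print(q,(proj("",X(*q),c)-[244,88])*3)
```

```text
rail end L lat -10.2  railx 50.3 (exp 50)
rail end R lat 9.4  railx 50.4 (exp 50)
bar low L lat -14.7  railx -29.9 (exp -30)
bar low R lat 17.9  railx -29.8 (exp -30)
bar high top L lat -13.6  railx 29.8 (exp 30)
bar high top R lat 16.5  railx 29.9 (exp 30)
bar high bot lat -10.0  railx 28.8 (exp 30)
stop front-top L lat -10.2  railx -31.2 (exp -31)
stop top R lat 9.8  railx -31.1 (exp -31)
(-30, 0, 31) [226.3  51.2]
(-31, 0, 30) [226.3  48.7]
(30, 0, 31) [226.6 320.8]
(30, 0, 0) [227.2 348.1]
(50, 0, 0) [227.3 431.5]
```

The position along the rail is right, but the bar is about 1.8 mm off-centre sideways. I'll regrip lightly with the lateral correction and press gently toward the stop again.

Run:
```python
from h import *
go(479.3,-141.4,110,188)
```

```text
t 20.90 shift m [ 0.0535 -0.0022  0.0933] yaw rad -0.0022 (-0.1 deg) | pos [ 532.2 -131.9  203.2] rot [ 179.9   -0.1 -172.1]
```

```bash
python3 -m crank '[{"grip":0.052,"x":0.01,"y":-0.0005,"z":0.01,"yaw":0},{"grip":0.052,"x":0.025,"y":-0.001,"z":0.035,"yaw":0},{"grip":0.052,"x":0.04,"y":-0.0015,"z":0.06,"yaw":0},{"grip":0.052,"x":0.05,"y":-0.002,"z":0.082,"yaw":0},{"grip":0.052,"x":0.0535,"y":-0.0022,"z":0.0933,"yaw":0}]' 3
python3 -m crank '[{"grip":0.052,"x":0,"y":0,"z":0.002,"yaw":0},{"grip":0.052,"x":0,"y":0,"z":0.006,"yaw":0},{"grip":0.052,"x":0,"y":0,"z":0.012,"yaw":0},{"grip":0.052,"x":0,"y":0,"z":0.016,"yaw":0},{"grip":0.052,"x":0,"y":0,"z":0.018,"yaw":0}]' 3
python3 -m crank '[{"grip":0.052,"x":0,"y":0,"z":0,"yaw":0},{"grip":0.052,"x":0,"y":0,"z":0,"yaw":0},{"grip":0.052,"x":0,"y":0,"z":0,"yaw":0},{"grip":0.052,"x":0,"y":0,"z":0,"yaw":0},{"grip":0.052,"x":0,"y":0,"z":0,"yaw":0}]' 3
python3 - <<'E'
from h import *
go(479.3,-141.4,71.5,188)
E
```

```text
time_s: 21.32
ee_pos: [476.6, -141.0, 108.0]
ee_rot: [179.8, -0.3, -172.1]
force: [0.1, -0.2, 0.3]
gripper_width: 51.8
gripper_force: 0.0
time_s: 21.73
ee_pos: [481.0, -141.5, 92.8]
ee_rot: [-180.0, 0.0, -172.1]
force: [0.3, 0.2, -0.5]
gripper_width: 52.1
gripper_force: 0.0
time_s: 22.15
ee_pos: [480.7, -141.5, 93.2]
ee_rot: [-180.0, 0.0, -172.1]
force: [-1.2, -0.4, -0.5]
gripper_width: 51.9
gripper_force: 0.0
t 22.15 shift m [0.0014 0.0003 0.0217] yaw rad -0.0019 (-0.1 deg) | pos [ 480.7 -141.5   93.2] rot [-180.     0.  -172.1]
```

```bash
python3 -m crank '[{"grip":0.052,"x":0.0014,"y":0,"z":0.005,"yaw":-0.002},{"grip":0.052,"x":0.0014,"y":0,"z":0.01,"yaw":-0.002},{"grip":0.052,"x":0.0014,"y":0,"z":0.016,"yaw":-0.002},{"grip":0.052,"x":0.0014,"y":0,"z":0.02,"yaw":-0.002},{"grip":0.052,"x":0.0014,"y":0,"z":0.0217,"yaw":-0.002}]' 3
python3 -m crank '[{"grip":0.048,"x":0,"y":0,"z":0,"yaw":0},{"grip":0.044,"x":0,"y":0,"z":0,"yaw":0},{"grip":0.04,"x":0,"y":0,"z":0,"yaw":0},{"grip":0.037,"x":0,"y":0,"z":0,"yaw":0},{"grip":0.034,"x":0,"y":0,"z":0,"yaw":0}]' 4
python3 -m crank '[{"grip":0.03,"x":0,"y":0,"z":0,"yaw":0},{"grip":0.025,"x":0,"y":0,"z":0,"yaw":0},{"grip":0.025,"x":0,"y":0,"z":0,"yaw":0},{"grip":0.025,"x":0,"y":0,"z":0,"yaw":0},{"grip":0.025,"x":0,"y":0,"z":0,"yaw":0}]' 4
python3 -m crank '[{"grip":0.025,"x":0.0005,"y":0,"z":0.0002,"yaw":0},{"grip":0.025,"x":0.001,"y":0,"z":0.0004,"yaw":0},{"grip":0.025,"x":0.0015,"y":0,"z":0.0005,"yaw":0},{"grip":0.025,"x":0.0015,"y":0,"z":0.0005,"yaw":0},{"grip":0.025,"x":0.0015,"y":0,"z":0.0005,"yaw":0}]' 4
```

```text
time_s: 22.57
ee_pos: [478.4, -141.5, 70.2]
ee_rot: [179.9, -0.1, -172.0]
force: [-1.0, 0.3, 0.1]
gripper_width: 51.8
gripper_force: 0.0
time_s: 22.98
ee_pos: [479.3, -141.4, 71.5]
ee_rot: [180.0, 0.0, -172.0]
force: [0.6, 1.9, 0.8]
gripper_width: 34.1
gripper_force: 1.1
time_s: 23.4
ee_pos: [479.2, -141.2, 71.5]
ee_rot: [180.0, 0.0, -172.0]
force: [-0.2, 4.5, 3.5]
gripper_width: 32.1
gripper_force: 4.0
time_s: 23.82
ee_pos: [479.3, -141.4, 71.4]
ee_rot: [180.0, 0.2, -172.1]
force: [3.0, 7.4, 4.6]
gripper_width: 31.8
gripper_force: 4.0
```

```bash
python3 -m crank '[{"grip":0.025,"x":-0.001,"y":0,"z":-0.0004,"yaw":0},{"grip":0.025,"x":-0.002,"y":0,"z":-0.0008,"yaw":0},{"grip":0.025,"x":-0.003,"y":0,"z":-0.0012,"yaw":0},{"grip":0.025,"x":-0.004,"y":0,"z":-0.0016,"yaw":0},{"grip":0.025,"x":-0.004,"y":0,"z":-0.0016,"yaw":0}]' 5
python3 -m crank '[{"grip":0.025,"x":0,"y":0,"z":0,"yaw":0},{"grip":0.025,"x":0,"y":0,"z":0,"yaw":0},{"grip":0.025,"x":0,"y":0,"z":0,"yaw":0},{"grip":0.025,"x":0,"y":0,"z":0,"yaw":0},{"grip":0.025,"x":0,"y":0,"z":0,"yaw":0}]' 5
```

```text
time_s: 24.23
ee_pos: [480.3, -141.8, 71.9]
ee_rot: [-180.0, -0.2, -172.0]
force: [-4.5, -0.8, 1.1]
gripper_width: 32.0
gripper_force: 5.0
time_s: 24.65
ee_pos: [481.8, -141.5, 72.4]
ee_rot: [-180.0, 0.0, -172.0]
force: [-3.0, -0.2, 0.2]
gripper_width: 32.0
gripper_force: 5.0
```

```bash
python3 -m crank '[{"grip":0.025,"x":0.0006,"y":0.0003,"z":0.0002,"yaw":0},{"grip":0.025,"x":0.0012,"y":0.0003,"z":0.0004,"yaw":0},{"grip":0.025,"x":0.0018,"y":0.0003,"z":0.0006,"yaw":0},{"grip":0.025,"x":0.0024,"y":0.0003,"z":0.0008,"yaw":0},{"grip":0.025,"x":0.003,"y":0.0003,"z":0.001,"yaw":0}]' 5
python3 -m crank '[{"grip":0.025,"x":0.0005,"y":0,"z":0.0002,"yaw":0},{"grip":0.025,"x":0.001,"y":0,"z":0.0004,"yaw":0},{"grip":0.025,"x":0.0015,"y":0,"z":0.0005,"yaw":0},{"grip":0.025,"x":0.002,"y":0,"z":0.0007,"yaw":0},{"grip":0.025,"x":0.002,"y":0,"z":0.0007,"yaw":0}]' 5
python3 -m crank '[{"grip":0.025,"x":0.0005,"y":0,"z":0.0002,"yaw":0},{"grip":0.025,"x":0.001,"y":0,"z":0.0004,"yaw":0},{"grip":0.025,"x":0.0015,"y":0,"z":0.0005,"yaw":0},{"grip":0.025,"x":0.002,"y":0,"z":0.0007,"yaw":0},{"grip":0.025,"x":0.002,"y":0,"z":0.0007,"yaw":0}]' 5
```

```text
time_s: 25.07
ee_pos: [479.2, -141.4, 71.4]
ee_rot: [-180.0, 0.1, -172.0]
force: [2.0, 0.3, -1.0]
gripper_width: 32.1
gripper_force: 5.0
time_s: 25.48
ee_pos: [479.2, -141.5, 71.5]
ee_rot: [-180.0, 0.3, -172.1]
force: [6.3, 2.9, 1.2]
gripper_width: 32.0
gripper_force: 5.0
time_s: 25.9
ee_pos: [477.8, -141.7, 71.1]
ee_rot: [-180.0, 0.4, -172.1]
force: [7.0, 2.9, 2.2]
gripper_width: 31.8
gripper_force: 5.0
```

A hard stop at ee x≈479.2: the end is firmly against the pad. Release, lift to the same viewpoint, and measure numerically.

```bash
python3 -m crank '[{"grip":0.033,"x":0,"y":0,"z":0,"yaw":0},{"grip":0.037,"x":0,"y":0,"z":0,"yaw":0},{"grip":0.042,"x":0,"y":0,"z":0,"yaw":0},{"grip":0.047,"x":0,"y":0,"z":0,"yaw":0},{"grip":0.052,"x":0,"y":0,"z":0,"yaw":0}]' 5
python3 -m crank '[{"grip":0.052,"x":0,"y":0,"z":-0.01,"yaw":0},{"grip":0.052,"x":0,"y":0,"z":-0.03,"yaw":0},{"grip":0.052,"x":-0.02,"y":0,"z":-0.06,"yaw":0},{"grip":0.052,"x":-0.04,"y":0,"z":-0.1,"yaw":0},{"grip":0.052,"x":-0.056,"y":0.002,"z":-0.135,"yaw":0}]'
python3 -m crank '[{"grip":0.052,"x":0,"y":0,"z":0,"yaw":0},{"grip":0.052,"x":0,"y":0,"z":0,"yaw":0},{"grip":0.052,"x":0,"y":0,"z":0,"yaw":0},{"grip":0.052,"x":0,"y":0,"z":0,"yaw":0},{"grip":0.052,"x":0,"y":0,"z":0,"yaw":0}]'
cat > m.py <<'E'
from h import *
import pickle
def meas(c,f,tag):
  S=cv2.cvtColor(f,cv2.COLOR_BGR2HSV)[...,1].astype(int);B=f.max(2).astype(int)
  a,s,k=np.radians(8),np.sin(np.radians(20)),np.cos(np.radians(20))
  r=np.array([np.cos(a),np.sin(a),0]);n=np.array([-r[1],r[0],0]);O=np.array([485,-138.5,90])
  X=lambda x,y,z:O+r*(x*k-z*s)+n*y+np.array([0,0,x*s+z*k])
  print(tag)
  m=((S>34)&(S<110)).astype(np.uint8)
  for x in(-25,-10,10,25):   # bar's lateral edges by colour, sampled across
    ys=np.arange(-26,26,.25);v=np.array([m[tuple(proj("",X(x,y,31),c).round().astype(int)[::-1])] for y in ys])
    q=ys[v>0];print(" bar x",x,"lat",q.min(),q.max(),"mid",(q.min()+q.max())/2) if len(q) else print(x,"none")
  for y in(-5,0,5):
    xs=np.arange(-40,-20,.5);print(" y",y,"".join("B" if m[tuple(proj("",X(x,y,31),c).round().astype(int)[::-1])] else "." for x in xs))
  for x in(36,42,48):
    ys=np.arange(-16,16,1);print(" rail x",x,[int(B[tuple(proj("",X(x,y,0),c).round().astype(int)[::-1])]) for y in ys])
E
python3 - <<'E'
from m import *
c=camera_model("wrist");f=grab_frame("wrist")[:,:,::-1].copy();pickle.dump(c,open("w9.pkl","wb"));cv2.imwrite("pics/w9.png",f)
meas(pickle.load(open("w8.pkl","rb")),cv2.imread("pics/w8.png"),"before");meas(c,f,"now");go(485,-138.5,230,188)
E
```

```text
time_s: 26.32
ee_pos: [474.1, -142.1, 69.7]
ee_rot: [180.0, -0.1, -172.0]
force: [-0.5, 0.3, -0.6]
gripper_width: 50.3
gripper_force: 0.0
time_s: 26.73
ee_pos: [529.8, -132.3, 206.9]
ee_rot: [180.0, -0.0, -172.0]
force: [0.9, 0.2, -0.7]
gripper_width: 52.4
gripper_force: 0.0
time_s: 27.15
ee_pos: [528.3, -132.1, 203.5]
ee_rot: [179.9, -0.2, -172.0]
force: [-0.4, -0.8, 0.2]
gripper_width: 52.4
gripper_force: 0.0
before
 bar x -25 lat -15.5 17.0 mid 0.75
 bar x -10 lat -14.75 17.5 mid 1.375
 bar x 10 lat -14.0 16.0 mid 1.0
 bar x 25 lat -14.0 16.0 mid 1.0
 y -5 ....................BBBBBBBBBBBBBBBBBBBB
 y 0 ....................BBBBBBBBBBBBBBBBBBBB
 y 5 ....................BBBBBBBBBBBBBBBBBBBB
 rail x 36 [77, 78, 78, 77, 77, 80, 102, 101, 99, 101, 101, 104, 103, 104, 103, 101, 101, 98, 102, 103, 102, 100, 99, 101, 101, 92, 79, 79, 79, 79, 79, 78]
 rail x 42 [178, 179, 180, 180, 182, 166, 99, 101, 100, 101, 102, 106, 105, 104, 103, 101, 100, 100, 102, 103, 104, 102, 100, 101, 99, 87, 184, 182, 183, 185, 184, 185]
 rail x 48 [180, 178, 177, 175, 177, 163, 99, 101, 101, 102, 102, 105, 105, 
[... 315 characters left out ...]
.BBBBBBBBBBB.BBB..BBBB
 y 5 .....................BBBBBBBBBBBBBBBBBBB
 rail x 36 [120, 168, 169, 169, 171, 143, 101, 102, 100, 101, 102, 105, 105, 104, 102, 102, 101, 100, 102, 104, 103, 101, 100, 100, 102, 89, 79, 79, 78, 79, 80, 80]
 rail x 42 [178, 178, 178, 178, 182, 159, 101, 102, 101, 102, 103, 106, 106, 105, 103, 103, 102, 100, 102, 104, 103, 102, 100, 101, 99, 121, 181, 180, 179, 179, 180, 179]
 rail x 48 [177, 177, 177, 175, 178, 157, 102, 102, 100, 102, 102, 105, 104, 106, 103, 101, 102, 100, 102, 105, 105, 101, 100, 100, 99, 121, 181, 180, 178, 179, 179, 179]
t 27.20 shift m [ 0.0441 -0.0002 -0.0262] yaw rad -0.0003 (-0.0 deg) | pos [ 528.6 -132.2  203.7] rot [ 179.9   -0.2 -172. ]
```

```bash
python3 -c "
from workcell import *
print(job_done())"
```

```text
the job is handed in; nothing more can be done
None
```

The short bar is on the sloped rest, flat on the rail, within about 0.5 mm of centre, its low end against the stop and let go; I handed the job in at about 27 s of robot time, and no verdict came back.

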